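# Crack the stuck lid of a degassing pot and hold it ajar

## Robot

A 6-joint arm with a two-finger parallel gripper is mounted at the origin on a cart in front of the work surface, level with it; the furniture and walls round the work are solid. World frame = base frame: x ahead of the robot, y to its left, z up, the work surface at z = 0. Lengths are in mm, angles in rad, forces in N, time in s.
With the tool pointing down it reaches from about 425 to 1125 mm from the base axis. Payload 14.9 kg.
Tool frame: the origin (TCP) lies midway between the tips of the shut fingers; the grasp point (between the pads) lies 19 mm behind it; z points along the fingers, y is the direction in which the jaws open and shut (so a half turn about z gives the same grasp; the last joint's range is limited). The gripper opens to 91 mm and grips with 3 to 60 N. Pads are 32 mm wide; open, the fingers measure 118 mm over their backs; the gripper's body (76 mm by 178 mm) begins 60 mm behind the grasp point.
Start: joints at [-1.349, 0.379, 1.734, -0, 1.028, -0.033], TCP at [176.431, -677.414, 213.932] pointing down, gripper open.
Joint ranges: [-2.77, 2.77], [-0.74, 2.19], [0, 2.66], [-1.06, 4.2], [0.31, 2.87], [-3.08, 3.08]. Speed limits (rad/s): [1.89, 1.89, 2.39, 3.14, 3.14, 3.14].

## Interface

Orientations are given as a rotation vector (axis times angle).
In Python, from plant import readout, read_camera, get_calibration, job gives the robot as it stands.
- The arm moves only by the tool arm_command, never from a script. Its argument "increments" is one flat list of numbers, 5 for each row, row after row: the shift along the tool's x, y, z in mm, then the turn about the tool's z in rad, then the closure, from 0 (fully open) to 1 (shut). In form: [dx, dy, dz, roll, grip, dx, dy, dz, roll, grip, ...]. A call has exactly 8 rows; each row shifts and turns the commanded pose from where the row before left it, along the tool's axes as they then stand; what a row does not reach is not made up. A row lasts 1/12 s, in which the tool goes at most 41.7 mm and 7.16 degrees, less where a joint would pass 70% of its speed; a pose out of reach is approached as far as the arm can. A call with a gripper value outside its range is refused whole. The fingers move at their own pace and stop on an object; the grip force is fixed at half the most. Time passes only in rows, so rows that do not move let the fingers close, or fill a call up. It gives the time, the measured TCP pose, the force and the opening at its end, in the units of the state.
- readout.sense(): the state, without advancing time (a new reading comes with each control period).
- read_camera(name): name is "scene" or "side" or "wrist"; returns (picture, depth): 400x640x3 uint8, blue, green, red; 400x640 float32, mm along the optical axis (not along the pixel's ray), 0 where there is no reading.
- get_calibration(name): a dict with "camera_matrix" (3x3 intrinsics, pixels), "R" (3x3) and "t" (3): a world point X has camera coordinates R X + t. Camera axes: x right, y down, z forward; pixel columns grow to the right and rows downward; lengths in mm; the calibration is good to about 2 mm. A picture is of the moment at which its call begins: read the wrist's pose just before it. get_calibration takes no time and is no camera call; for the wrist camera it gives the pose at the moment of the call.
- job.job_done(): hands the job in, once; it reports no verdict.
The state is a dict: "clock": time; "joint_pos": joint angles; "joint_vel": joint speeds; "effort": joint torques, N m; "position": TCP position; "eef_rot": TCP orientation; "force": force on the tool from outside, world axes, zero at the start; "ft_torque": the same for the moment, N m; "grip_width": finger opening in mm.
Only numpy, scipy, OpenCV 4.12 (cv2) and the standard library are available. Lean on these libraries where they do the work, as an engineer would, in place of code of your own. Each camera call takes 0.05 s, during which the arm holds its last target.

## Task

The aluminium degassing pot stands loose in its round holder: first turn the holder's lock collar clockwise by its upright black tab until the tab stands at the bar-shaped lock mark, which clamps the pot down. Then pull up on the bar handle of the hinged lid until the sticky seal lets go, without letting the lid fly open or the pot come out of the holder, and leave the other things on the bench alone. Finish while still gripping the handle, with the lid held still and its front edge about 25 mm up.

Things in the scene. Friction and masses are not known exactly. Their poses are not given: they have to be found in the camera images.
- holder: Fixed grey holder: round base 200 mm across, 12 mm thick, with a captive steel collar ring (outer radius 82, top 30 mm above the bench). Origin: centre of its underside on the bench, on the collar's vertical axis; -x is the front (lid handle side). Two small tongues at its right, out to radius 123 mm, carry marks 43 degrees apart: a round dot (unlocked), a radial bar (locked, nearer the front).
- lock_mark (a point): Top of the bar-shaped lock mark, 114 mm from the collar axis, at the front right of the holder, 15.5 mm above the bench.
- collar (a joint): Turn of the lock collar about the holder's vertical axis, rad, growing clockwise seen from above: 0 tab at the dot, 0.75 tab exactly at the bar (locked), stop at 1.0. Friction 0.12 N m; stays where left. From 0.35 on its three lugs cover the ears of the pot's foot with 1.5 mm play; unlocked, a pull on the lid tips the pot out.
- tab_top (a point): Middle of the top of the collar's upright black tab, 76 mm above the bench, 92.5 mm from the collar axis. The tab is a radial fin, 10 mm thick across (11.4 over its ribs), 27 mm long radially, free from 28 to 76 mm above the bench. Turns with the collar.
- pot: Loose round aluminium pot, 108 mm wide, 128 mm at its rim, about 0.45 kg, keyed by three foot ears so that it cannot turn in the holder. Origin: centre of its underside, 12 mm above the bench; axes as the holder's (-x to the handle). Carries the lid (0.25 kg).
- lid (a joint): Opening of the lid, rad: 0 shut, 1.3 fully open; 0.18 lifts its front edge 25 mm. The seal sticks: pulled at the handle, resistance grows to about 13 N over the first 8 mm of lift, then drops at once and only the lid's weight is left (1 to 2 N at the handle). Let go, the lid drops and rests on its seal at up to 0.09 rad.
- lid_hinge (a point): Middle of the lid's level hinge axis at the back of the pot, 75 mm behind the pot's axis and 102 mm above the bench; the hinge axis is this point's y axis.
- lid_bar (a point): Middle of the lid's bar handle: level round steel bar 10 mm thick, parallel to the hinge, 60 mm long between two upright legs, 19 mm free below it; 123 mm in front of the hinge and 32 mm above it when shut (134 mm above the bench). Moves with the lid.
- lid_front (a point): Front edge of the lid, 141 mm in front of the hinge; the lid is a disc 132 mm wide, 10 mm thick, its top 110 mm above the bench when shut.
- cup: clear graduated plastic cup, 91 mm wide, 100 tall, left of the pot; origin at the centre of its underside; a bystander
- tape_small: roll of beige tape, 94 mm across, 19 high, right of the pot; origin at the centre of its underside; a bystander
Things that resemble listed ones, but are neither listed nor needed, are in the scene too. What is shaped like the pot but green is not meant.

How it is judged (in metres and radians):
On the way, in this order (a step that is already met when the one before it is completed fails the run):
1. the lock collar is at its lock mark, the lid still shut (value of joint collar between 0.63 and 0.87 rad and value of joint lid below 0.03 rad), for 0.2 s.
2. the lid has come free of its seal with the pot locked in the holder (value of joint lid above 0.11 rad and value of joint collar between 0.63 and 0.87 rad and z of pot in the frame of holder below 0.018 m and angle between pot's own z axis and vertical below 0.08 rad), for 0.1 s.
At the end, for the whole second after the job is handed in: The collar is within 0.12 rad of its lock mark, the pot sits in the holder (raised less than 6 mm, tilted less than 0.08 rad), and the fingers hold the lid still (contact over 1 N) at 0.12 to 0.26 rad, which is 17 to 36 mm at the front edge (value of joint collar between 0.63 and 0.87 rad and z of pot in the frame of holder below 0.018 m and angle between pot's own z axis and vertical below 0.08 rad and value of joint lid between 0.12 and 0.26 rad and velocity of joint lid between -0.05 and 0.05 rad/s and contact force between the fingers and pot above 1 N); the arm keeps its last pose, push and grip.
It fails at once if the lid flies open (front edge over about 60 mm) (value of joint lid above 0.43 rad).
It fails at once if the pot comes out of the holder (z of pot in the frame of holder above 0.024 m or angle between pot's own z axis and vertical above 0.15 rad).
It fails at once if the cup or the small tape roll is pushed over 4 cm away (distance of any of cup, tape_small from where it was at the start of the episode above 0.04 m).
It also fails if it takes over 43 s, if anything falls off the work surface, if the arm or the gripper's body presses on something with over 40 N, if the wrist force passes 120 N, or if a joint passes its speed limit or range.

## Working session

There is one attempt and no reset: what is moved stays moved. The work goes in short steps, Python scripts to look and compute and a tool call to move; the robot and the scene stay as the last step left them, time stands still between calls to the robot, and variables do not carry over. Pictures are saved under pics/ and viewed, and the job is handed in when it is done.

Besides the shell and the picture viewer there is one more tool, called by a JSON object that holds its "op" and its "data". arm_command: Moves the arm, as the interface text tells. Its arguments: {"type":"object","properties":{"increments":{"type":"array"}},"required":["increments"]}

```bash
ls; mkdir -p pics; python3 - <<'E'
from plant import readout, read_camera, get_calibration
import cv2,numpy as np
print(readout.sense())
for n in ["scene","side","wrist"]:
    c=get_calibration(n);p,d=read_camera(n)
    cv2.imwrite(f"pics/{n}0.png",p);np.savez(f"pics/{n}0.npz",p=p,d=d,K=c["camera_matrix"],R=c["R"],t=c["t"])
    print(n,c)
E
```

```text
pics
{'clock': 0.0, 'joint_pos': array([-1.34930627e+00,  3.79438168e-01,  1.73476298e+00,  9.80943451e-07,
        1.02849626e+00, -3.32892398e-02]), 'joint_vel': array([ 0.00051014, -0.00039173, -0.00232866, -0.00027339,  0.00013354,
        0.00014682]), 'effort': array([-3.08016606e-03, -7.63746214e+01, -4.34371734e+01,  6.49727974e-02,
        4.25173680e-02, -7.83784890e-05]), 'position': array([ 176.33875258, -677.02292422,  213.27637088]), 'eef_rot': array([-3.11504510e+00, -3.98984296e-01,  1.61684650e-04]), 'force': array([ 0.769382  , -0.47747339,  0.26680495]), 'ft_torque': array([-0.01349267,  0.02263438,  0.00025522]), 'grip_width': 91.03624768536523}
scene {'camera_matrix': array([[461.68939076,   0.        , 320.76408913],
       [  0.        , 461.68939076, 194.72505183],
       [  0.        ,   0.        ,   1.        ]]), 'R': array([[-0.77105302, -0.63663732,  0.01304437],
       [-0.40022701,  0.46859193, -0.78755313],
       [ 0.49527324, -0.61246593, -0.61610868]]), 't': array([ 431.3679221 ,  230.73294123, 1058.87585466])}
side {'camera_matrix': array([[489.03341078,   0.        , 314.14148746],
       [  0.        , 489.03341078, 195.43975161],
       [  0.        ,   0.        ,   1.        ]]), 'R': array([[-0.91762886, -0.39730366,  0.01034741],
       [-0.25052149,  0.55801087, -0.79111494],
       [ 0.3085389 , -0.72854215, -0.61157999]]), 't': array([ 487.49583727,  165.38467605, 1176.56122444])}
wrist {'camera_matrix': array([[286.78080323,   0.        , 319.85227019],
       [  0.        , 286.78080323, 198.84049628],
       [  0.        ,   0.        ,   1.        ]]), 'R': array([[ 0.25129038, -0.96791106, -0.00115036],
       [-0.94057651, -0.24447386,  0.235687  ],
       [-0.22840528, -0.05814388, -0.97182834]]), 't': array([-700.02673428,  -27.22406715,  388.74775182])}
```

View pics/scene0.png

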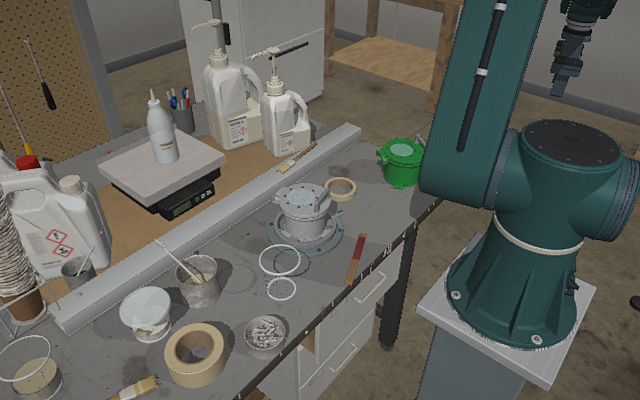

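View pics/side0.png

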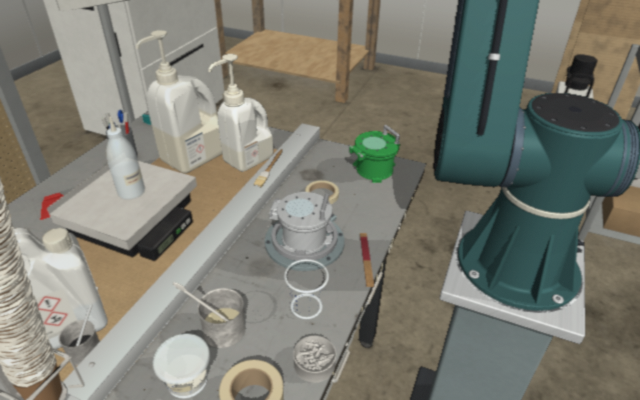

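View pics/wrist0.png

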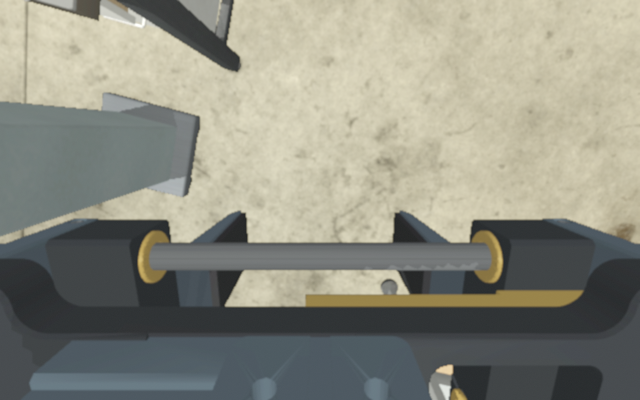

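The pot is at about (305,205) in scene and (303,220) in side. I'll zoom in there and measure.

```bash
cat > h.py <<'E'
import numpy as np,cv2
def load(f):
    z=np.load(f"pics/{f}.npz");return z["p"],z["d"],z["K"],z["R"],z["t"]
def unproj(K,R,t,u,v,d):
    x=np.stack([(u-K[0,2])/K[0,0]*d,(v-K[1,2])/K[1,1]*d,d],-1);return (x-t)@R
def plane(K,R,t,u,v,z):
    c=-R.T@t;r=R.T@np.array([(u-K[0,2])/K[0,0],(v-K[1,2])/K[1,1],1]);return c+r*(z-c[2])/r[2]
def proj(K,R,t,X):
    x=np.atleast_2d(X)@R.T+t;return np.c_[x[:,0]/x[:,2]*K[0,0]+K[0,2],x[:,1]/x[:,2]*K[1,1]+K[1,2]]
E
python3 - <<'E'
from h import *
for n,(a,b) in dict(scene=(255,165),side=(255,175)).items():
    p,d,K,R,t=load(n+"0"); print(n,"cam",-R.T@t)
    cv2.imwrite(f"pics/{n}0z.png",cv2.resize(p[b:b+100,a:a+110],None,fx=6,fy=6,interpolation=cv2.INTER_CUBIC))
    v,u=np.mgrid[b:b+100,a:a+110]; P=unproj(K,R,t,u,v,d[b:b+100,a:a+110])
    for z0,z1 in [(5,18),(24,34),(70,80),(98,113),(125,142)]:
        m=(P[...,2]>z0)&(P[...,2]<z1)&(d[b:b+100,a:a+110]>0);q=P[m]
        if len(q):print(z0,z1,len(q),q.min(0).round(),q.max(0).round(),np.median(q,0).round())
E
```

```text
scene cam [-99.47977624 815.03071204 828.47013376]
5 18 1840 [ 321. -203.    5.] [808. 294.  18.] [475. 133.  13.]
24 34 826 [416. -94.  24.] [665. 223.  34.] [476. 161.  30.]
70 80 112 [443. 125.  70.] [528. 195.  80.] [465. 180.  76.]
98 113 1110 [369.  73.  98.] [579. 364. 113.] [493. 161. 111.]
125 142 102 [440. 100. 125.] [460. 165. 142.] [449. 140. 139.]
side cam [125.75776641 958.5718823  845.35526729]
5 18 1625 [ 332. -192.    5.] [660. 269.  18.] [488. 162.  13.]
24 34 811 [416. -84.  24.] [660. 223.  34.] [478. 177.  30.]
70 80 124 [443. 139.  70.] [537. 195.  80.] [474. 185.  75.]
98 113 1465 [371.  73.  98.] [581. 339. 113.] [497. 158. 111.]
125 142 93 [439.  94. 125.] [461. 165. 142.] [448. 135. 139.]
```

View pics/scene0z.png

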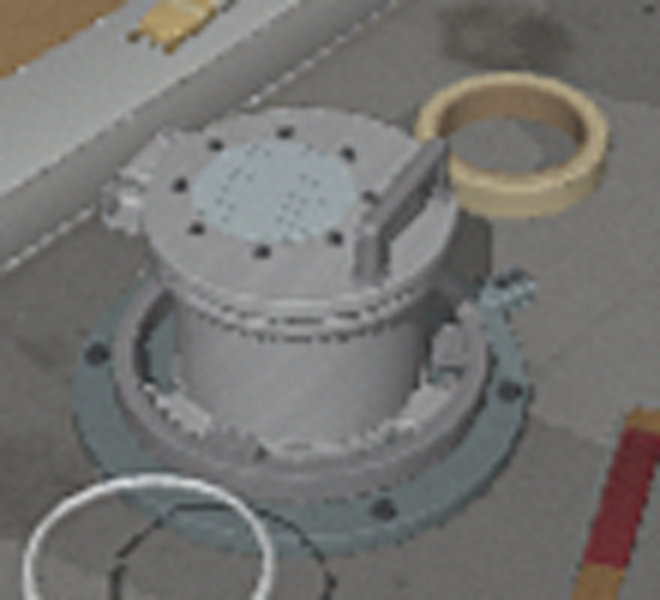

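View pics/side0z.png

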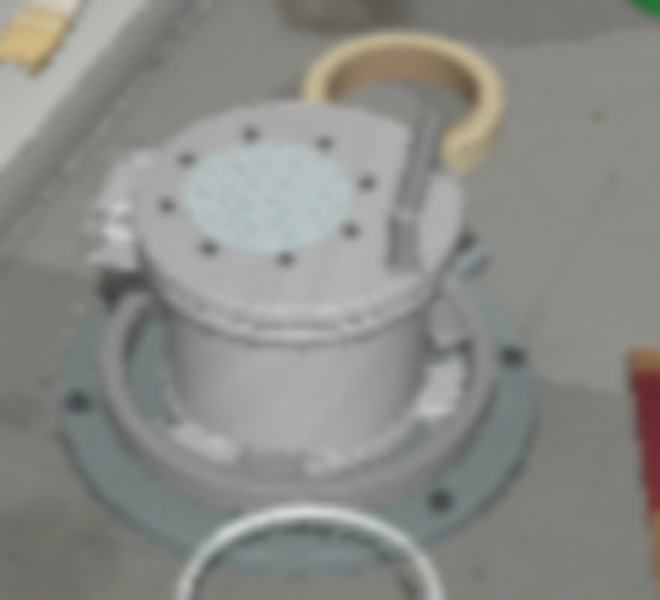

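```bash
python3 - <<'E'
from h import *
from scipy.optimize import least_squares
def fitc(q):
    r=least_squares(lambda p:np.hypot(q[:,0]-p[0],q[:,1]-p[1])-p[2],[500,140,80],loss='soft_l1',f_scale=1.5);return r.x.round(1)
for n in ["scene","side"]:
    p,d,K,R,t=load(n+"0")
    v,u=np.mgrid[0:400,0:640]; P=unproj(K,R,t,u,v,d)
    near=(np.hypot(P[...,0]-497,P[...,1]-140)<125)&(d>0)
    def outer(z0,z1,c,r0,r1,nb=72):
        m=near&(P[...,2]>z0)&(P[...,2]<z1);q=P[m];rr=np.hypot(q[:,0]-c[0],q[:,1]-c[1]);k=(rr>r0)&(rr<r1);q=q[k];rr=rr[k]
        a=np.arctan2(q[:,1]-c[1],q[:,0]-c[0]);b=((a+np.pi)/(2*np.pi)*nb).astype(int)
        return np.array([q[b==i][np.argmax(rr[b==i])] for i in range(nb) if (b==i).sum()>1])
    for nm,z0,z1,r0,r1 in [("lid",106,114,40,75),("collar",27,33,60,90),("base",9,15,80,108)]:
        c=np.array([497,140])
        for _ in range(3):
            q=outer(z0,z1,c,r0,r1);f=fitc(q);c=f[:2]
        print(n,nm,f,len(q))
    m=near&(P[...,2]>132)&(P[...,2]<146);q=P[m]
    c=q.mean(0);_,s,V=np.linalg.svd(q-c);e=(q-c)@V.T
    print("bar",c.round(1),V[0].round(3),e.min(0).round(),e.max(0).round(), np.degrees(np.arctan2(V[0,1],V[0,0])))
    m=near&(P[...,2]>8)&(P[...,2]<22)&(np.hypot(P[...,0]-497,P[...,1]-140)>103);print(P[m].round()[:40].tolist())
    # tape
    hsv=cv2.cvtColor(p,cv2.COLOR_BGR2HSV)
    m=(P[...,2]>15)&(P[...,2]<23)&(d>0)&(np.hypot(P[...,0]-500,P[...,1]-10)<80)&(hsv[...,1]>60);q=P[m];print("tape",q.min(0).round(),q.max(0).round(),fitc(q))
E
```

```text
scene lid [499.  141.1  65.4] 70
scene collar [498.1 141.6  80.4] 51
scene base [498.5 140.6  99.1] 55
bar [449.8 134.2 139. ] [-0.203  0.978 -0.042] [-34.  -5.  -4.] [30.  5.  6.] 101.69973135835285
[[475.0, 24.0, 16.0], [475.0, 19.0, 12.0], [476.0, 31.0, 16.0], [475.0, 28.0, 15.0], [474.0, 25.0, 14.0], [472.0, 24.0, 14.0], [467.0, 25.0, 17.0], [479.0, 36.0, 14.0], [475.0, 37.0, 18.0], [475.0, 33.0, 15.0], [472.0, 33.0, 16.0], [468.0, 33.0, 18.0], [469.0, 28.0, 15.0], [464.0, 29.0, 18.0], [465.0, 23.0, 14.0], [475.0, 36.0, 13.0], [474.0, 34.0, 13.0], [468.0, 37.0, 18.0], [470.0, 31.0, 12.0], [467.0, 30.0, 13.0], [467.0, 25.0, 10.0], [462.0, 27.0, 14.0], [461.0, 24.0, 13.0], [470.0, 38.0, 13.0], [467.0, 38.0, 15.0], [465.0, 37.0, 16.0], [465.0, 32.0, 12.0], [460.0, 34.0, 16.0], [459.0, 31.0, 15.0], [457.0, 29.0, 14.0], [470.0, 39.0, 11.0], [465.0, 41.0, 14.0], [466.0, 35.0, 10.0], [462.0, 36.0, 12.0], [462.0, 31.0, 10.0], [461.0, 28.0, 8.0], [465.0, 41.0, 11.0], [463.0, 39.0, 11.0], [598.0, 161.0, 12.0]]
tape [486. -69.  15.] [567.  -6.  23.] [-646027.9  648991.3  916099.7]
side lid [498.5 140.5  65.9] 72
side collar [496.8 140.8  80.7] 52
side base [497.  139.9  99.2] 55
bar [449.3 132.2 138.8] [-0.225  0.974 -0.01 ] [-40.  -5.  -5.] [33.  5.  3.] 103.02820270322987
[[469.0, 25.0, 16.0], [467.0, 24.0, 16.0], [464.0, 23.0, 16.0], [467.0, 31.0, 18.0], [466.0, 26.0, 14.0], [463.0, 27.0, 16.0], [461.0, 23.0, 14.0], [468.0, 36.0, 18.0], [465.0, 35.0, 18.0], [466.0, 26.0, 11.0], [461.0, 31.0, 16.0], [460.0, 26.0, 13.0], [457.0, 27.0, 15.0], [468.0, 36.0, 15.0], [465.0, 34.0, 14.0], [463.0, 32.0, 13.0], [461.0, 31.0, 13.0], [461.0, 24.0, 8.0], [457.0, 26.0, 11.0], [466.0, 39.0, 14.0], [464.0, 37.0, 13.0], [462.0, 35.0, 12.0], [460.0, 32.0, 11.0], [459.0, 30.0, 9.0], [462.0, 42.0, 14.0], [462.0, 36.0, 10.0], [459.0, 37.0, 11.0], [460.0, 39.0, 9.0]]
tape [488. -67.  18.] [500. -30.  23.] [576.4 -47.6  83.5]
```

{"op": "arm_command", "data": {"increments": [0,0,-15,0,0,21,-28,-20,0,0,21,-28,-20,0,0,21,-28,-20,0,0,21,-28,-20,0,0,21,-28,-15,0,0,21,-28,-10,0,0,21,-28,0,0,0]}}

```text
clock: 0.82
position: [270.0, -449.9, 337.4]
eef_rot: [3.112, 0.398, 0.002]
force: [0.8, -0.1, -0.4]
grip_width: 91.5
```

{"op": "arm_command", "data": {"increments": [21,-28,0,0,0,21,-28,0,0,0,21,-28,0,0,0,21,-28,0,0,0,21,-28,0,0,0,21,-28,0,0,0,21,-28,0,0,0,21,-28,0,0,0]}}

```text
clock: 1.48
position: [375.6, -190.0, 335.1]
eef_rot: [3.115, 0.399, 0.002]
force: [0.2, -0.7, 1.2]
grip_width: 90.9
```

{"op": "arm_command", "data": {"increments": [20,-26,0,0,0,20,-26,0,0,0,20,-26,0,0,0,20,-26,0,0,0,20,-26,0,0,0,14,-16,0,0,0,0,0,0,0,0,0,0,0,0,0]}}

```text
clock: 2.15
position: [449.1, -20.9, 334.7]
eef_rot: [3.115, 0.403, 0.001]
force: [-0.2, 0.0, -0.3]
grip_width: 91.2
```

```bash
cat > snap.py <<'E'
import sys
from plant import readout, read_camera, get_calibration
import cv2,numpy as np
for a in sys.argv[2:]:
    c=get_calibration(a);p,d=read_camera(a);f=a+sys.argv[1]
    cv2.imwrite(f"pics/{f}.png",p);np.savez(f"pics/{f}.npz",p=p,d=d,K=c["camera_matrix"],R=c["R"],t=c["t"])
s=readout.sense();print(s["clock"],s["position"],s["joint_pos"])
E
python3 snap.py 1 wrist
```

```text
2.2 [448.77837122 -21.56401836 334.48524604] [-9.98072535e-02 -1.81892605e-01  2.12193798e+00 -1.58381628e-04
  1.20127142e+00  1.21522295e+00]
```

View pics/wrist1.png

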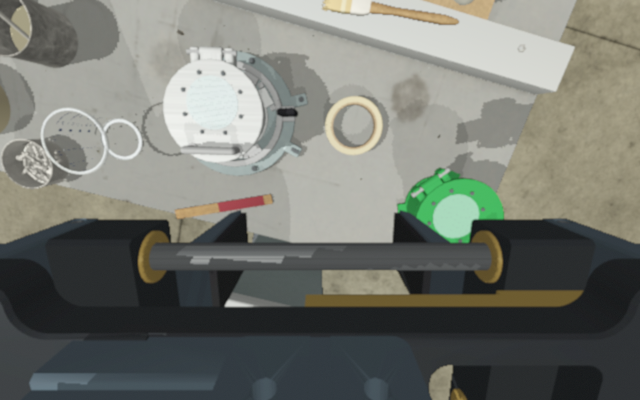

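Black tab is at (288,113), tongues near (300,100) and (293,150), pot at (213,110).

```bash
python3 - <<'E'
from h import *
p,d,K,R,t=load("wrist1")
a,b=235,70
cv2.imwrite("pics/w1z.png",cv2.resize(p[b:b+100,a:a+85],None,fx=6,fy=6,interpolation=cv2.INTER_CUBIC))
m=(p.max(2)<55);m[:90]=0;m[130:]=0;m[:,:270]=0;m[:,305:]=0
v,u=np.nonzero(m);print(len(u),u.min(),u.max(),v.min(),v.max())
P=unproj(K,R,t,u,v,d[v,u]);print(np.percentile(P[:,2],[5,25,50,75,95]).round())
top=P[:,2]>70;print("top mean",P[top].mean(0).round(1),P[top].min(0).round(),P[top].max(0).round())
X=plane(K,R,t,u[top].mean(),v[top].mean(),76);print(X)
c=np.array([498,141]);print(np.hypot(*(X[:2]-c)),np.degrees(np.arctan2(*(X[:2]-c)[::-1])))
E
```

```text
121 278 296 109 115
[59. 73. 75. 75. 76.]
top mean [523.3  48.1  74.6] [518.  37.  70.] [529.  60.  77.]
[523.3046587   47.92311447  76.        ]
96.4553387452628 -74.79069723399233
```

View pics/w1z.png

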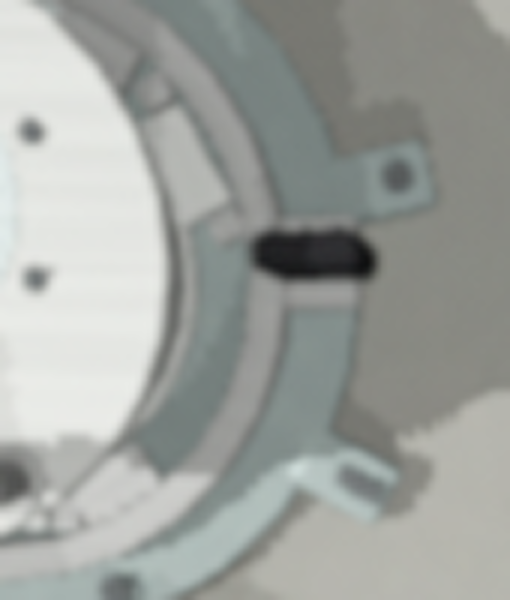

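```bash
python3 - <<'E'
from h import *
p,d,K,R,t=load("wrist1")
for c in ([498,141],[498,139]):
  c=np.array(c)
  for n,u,v,z in [("dot",235+397/6-.4,70+176/6-.4,15.5),("bar",235+368/6-.4,70+483/6-.4,15.5),("tab",235+314/6-.4,70+255/6-.4,76)]:
    X=plane(K,R,t,u,v,z);print(n,X.round(1),np.hypot(*(X[:2]-c)).round(1),np.degrees(np.arctan2(*(X[:2]-c)[::-1])).round(1))
# circle of lid in wrist depth, base
from scipy.optimize import least_squares
v,u=np.mgrid[0:215,100:330];dd=d[0:215,100:330];P=unproj(K,R,t,u,v,dd)
for nm,z0,z1,r1 in [("lid",105,116,80),("collar",26,34,90),("base",9,16,106)]:
    m=(P[...,2]>z0)&(P[...,2]<z1)&(np.hypot(P[...,0]-498,P[...,1]-141)<r1)&(dd>0);q=P[m]
    hull=cv2.convexHull(q[:,:2].astype(np.float32))[:,0]
    f=least_squares(lambda p:np.hypot(hull[:,0]-p[0],hull[:,1]-p[1])-p[2],[498,141,80],loss='soft_l1').x;print(nm,f.round(1),np.median(q[:,2]).round(1),len(hull))
m=(P[...,2]>131)&(P[...,2]<150)&(np.hypot(P[...,0]-450,P[...,1]-133)<50)&(dd>0);q=P[m]
c0,(w,h),a=cv2.minAreaRect(q[:,:2].astype(np.float32));print("bar",c0,w,h,a,np.median(q[:,2]))
E
```

```text
dot [550.2  36.9  15.5] 116.4 -63.4
bar [468.6  25.3  15.5] 119.4 -104.2
tab [523.   46.6  76. ] 97.6 -75.2
dot [550.2  36.9  15.5] 114.7 -62.9
bar [468.6  25.3  15.5] 117.4 -104.5
tab [523.   46.6  76. ] 95.7 -74.9
lid [498.3 138.3  66. ] 109.5 51
collar [497.5 137.1  81.1] 28.8 24
base [497.  135.1  99.4] 11.2 31
bar (450.72955322265625, 126.68846893310547) 9.954645156860352 68.49574279785156 12.485708236694336 137.18526170105383
```

{"op": "arm_command", "data": {"increments": [30,-15,0,0,0,30,-15,0,0,0,30,-15,0,0,0,0,0,0,-0.12,0,0,0,0,-0.12,0,0,0,0,-0.12,0,0,0,0,-0.12,0,0,0,0,-0.12,0]}}

```text
clock: 2.87
position: [524.4, 43.3, 334.3]
eef_rot: [2.856, 1.309, -0.0]
force: [0.3, 0.5, -0.6]
grip_width: 91.2
```

{"op": "arm_command", "data": {"increments": [0,0,20,-0.12,0,0,0,20,-0.12,0,0,0,20,-0.12,0,0,0,20,-0.12,0,0,0,20,-0.12,0,0,0,20,-0.12,0,0,0,20,-0.12,0,0,0,10,-0.12,0]}}

```text
clock: 3.53
position: [523.6, 43.2, 182.2]
eef_rot: [-1.928, -2.478, 0.002]
force: [-1.2, 1.4, -0.4]
grip_width: 91.3
```

```bash
python3 snap.py 2 wrist; python3 - <<'E'
from h import *
from plant import readout
from scipy.spatial.transform import Rotation as Ro
s=readout.sense();M=Ro.from_rotvec(s["eef_rot"]).as_matrix();print(M.round(3),np.degrees(np.arctan2(M[1,0],M[0,0])))
c=np.array([498,139.5]);a=np.radians(-74.3);T=c+98*np.array([np.cos(a),np.sin(a)])
e=np.r_[T,58]-s["position"];print("tool delta",M.T@e)
E
```

```text
3.5833 [522.96665583  43.20736805 181.18512837] [ 3.80908279e-02  1.50236837e-01  2.10243385e+00 -1.88213602e-04
  8.92561103e-01 -2.19374363e-01]
[[-0.255  0.967 -0.004]
 [ 0.967  0.255 -0.   ]
 [ 0.001 -0.004 -1.   ]] 104.75838339639132
tool delta [  1.40914945   2.43888515 123.17812004]
```

View pics/wrist2.png

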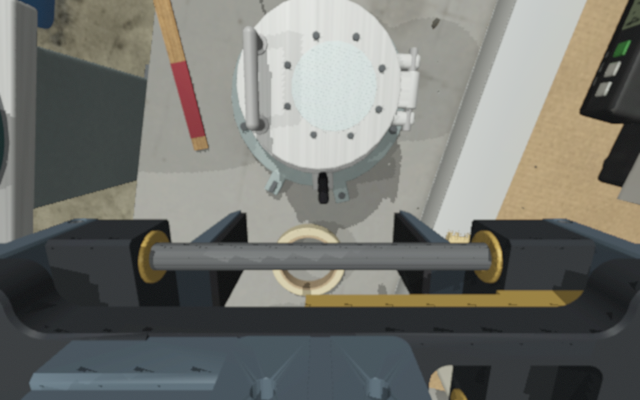

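Tab seen at (323,187), radial and centred between the fingers (u≈320). I'll check it before descending.

```bash
python3 - <<'E'
from h import *
from plant import readout
from scipy.spatial.transform import Rotation as Ro
p,d,K,R,t=load("wrist2");s=readout.sense();M=Ro.from_rotvec(s["eef_rot"]).as_matrix()
v,u=np.mgrid[165:210,300:345];dd=d[165:210,300:345];P=unproj(K,R,t,u,v,dd);pp=p[165:210,300:345]
m=(pp.max(2)<60)&(P[...,2]>70)&(P[...,2]<82);q=P[m];c,wh,a=cv2.minAreaRect(q[:,:2].astype(np.float32));print(len(q),c,wh,a)
print("in tool",M.T@(np.r_[c,76]-s["position"]))
v,u=np.mgrid[0:215,180:440];dd=d[0:215,180:440];P=unproj(K,R,t,u,v,dd)
m=(P[...,2]>131)&(P[...,2]<150)&(dd>0);q=P[m];print("bar",cv2.minAreaRect(q[:,:2].astype(np.float32)),np.median(q[:,2]))
E
```

```text
237 (523.2064208984375, 49.9681510925293) (9.47356128692627, 25.965198516845703) 17.61931800842285
in tool [  6.40835715   2.33107657 105.18163312]
bar ((450.2264404296875, 126.873046875), (10.461219787597656, 68.67514038085938), 12.941370010375977) 137.3228237970814
```

{"op": "arm_command", "data": {"increments": [0,2,16,0,0,0,0,20,0,0,0,0,20,0,0,0,0,20,0,0,0,0,20,0,0,0,0,15,0,0,0,0,8,0,0,0,0,4,0,0]}}

```text
clock: 4.25
position: [526.5, 44.3, 60.6]
eef_rot: [-1.938, -2.472, 0.001]
force: [-0.3, 0.3, -0.4]
grip_width: 91.1
```

{"op": "arm_command", "data": {"increments": [0,0,0,0,0.8,0,0,0,0,0.8,0,0,0,0,0.8,0,0,0,0,0.8,0,0,0,0,0.8,0,0,0,0,0.8,0,0,0,0,0.8,0,0,0,0,0.8]}}

```text
clock: 4.92
position: [526.6, 45.2, 61.0]
eef_rot: [1.935, 2.475, 0.0]
force: [-0.7, -0.6, -0.7]
grip_width: 40.6
```

```bash
python3 snap.py 3 wrist
```

```text
4.9667 [526.59733421  45.18915305  60.98073443] [ 4.15085175e-02  3.58151440e-01  2.12863883e+00 -1.08092703e-05
  6.54802030e-01 -2.02539103e-01]
```

View pics/wrist3.png

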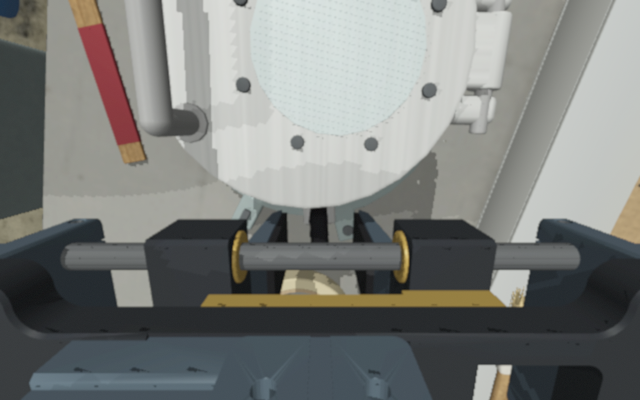

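{"op": "arm_command", "data": {"increments": [0,0,3,0,0.8,0,0,0,0,0.8,0,0,0,0,0.8,0,0,0,0,0.8,0,0,0,0,0.8,0,0,0,0,0.8,0,0,0,0,0.8,0,0,0,0,0.8]}}

```text
clock: 5.63
position: [526.6, 45.2, 58.0]
eef_rot: [1.935, 2.475, 0.0]
force: [0.8, 0.6, 0.8]
grip_width: 18.0
```

{"op": "arm_command", "data": {"increments": [0.1,-5,0,0.05,0.8,0.1,-5,0,0.05,0.8,0.1,-5,0,0.05,0.8,0.1,-5,0,0.05,0.8,0.1,-5,0,0.05,0.8,0.1,-5,0,0.05,0.8,0.1,-5,0,0.05,0.8,0,0,0,0,0.8]}}

```text
clock: 6.3
position: [491.3, 42.6, 57.9]
eef_rot: [-2.338, -2.098, 0.0]
force: [0.1, 0.1, -0.4]
grip_width: 18.3
```

```bash
cat > tab.py <<'E'
from h import *
import sys
p,d,K,R,t=load(sys.argv[1])
v,u=np.mgrid[0:400,0:640];P=unproj(K,R,t,u,v,d)
m=(p.max(2)<60)&(P[...,2]>66)&(P[...,2]<84)&(d>0)&(abs(np.hypot(P[...,0]-498,P[...,1]-139)-92)<20);m=cv2.morphologyEx(m.astype(np.uint8),cv2.MORPH_OPEN,np.ones((3,3)))>0;q=P[m];c,wh,a=cv2.minAreaRect(q[:,:2].astype(np.float32));print(len(q),c,wh,a, "ang",np.degrees(np.arctan2(c[1]-139,c[0]-498)))
print([[int(x.min()),int(x.max())] for x in (u[m],v[m])])
E
python3 snap.py 4 wrist; python3 tab.py wrist4
```

```text
6.35 [491.69280909  42.60220385  57.99381725] [3.91856320e-02 3.20407861e-01 2.19664995e+00 4.54098624e-05
 6.24607139e-01 1.44329217e-01]
777 (491.1557312011719, 52.16331481933594) (15.199775695800781, 35.05833053588867) 83.50617980957031 ang -94.50660560224303
[[287, 351], [214, 241]]
```

View pics/wrist4.png

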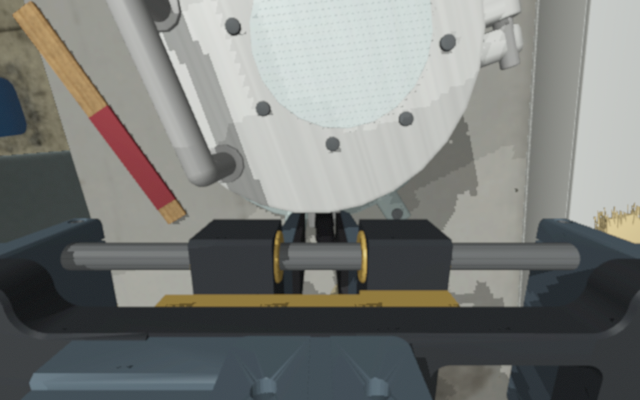

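{"op": "arm_command", "data": {"increments": [0.1,-5,0,0.05,0.8,0.1,-5,0,0.05,0.8,0.1,-5,0,0.05,0.8,0.1,-5,0,0.05,0.8,0,-2,0,0.02,0.8,0,0,0,0,0.8,0,0,0,0,0.8,0,0,0,0,0.8]}}

```text
clock: 7.02
position: [470.7, 47.2, 57.9]
eef_rot: [-2.551, -1.834, -0.0]
force: [0.8, -0.3, 0.2]
grip_width: 18.4
```

```bash
python3 snap.py 5 wrist scene; python3 - <<'E'
from h import *
p,d,K,R,t=load("scene5");a,b=300,190
cv2.imwrite("pics/s5z.png",cv2.resize(p[b:b+70,a:a+90],None,fx=8,fy=8,interpolation=cv2.INTER_CUBIC))
E
```

```text
7.1167 [470.61664004  47.13757821  57.91673681] [5.05363379e-02 2.94717723e-01 2.23614118e+00 2.77620200e-05
 6.10717115e-01 3.75522206e-01]
```

View pics/wrist5.png

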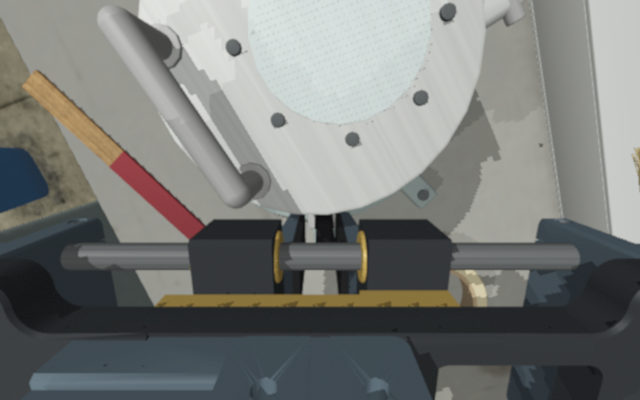

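View pics/s5z.png

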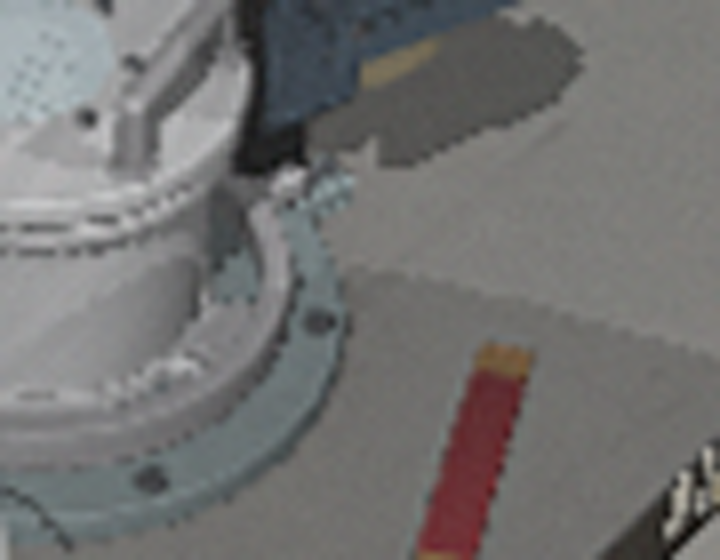

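{"op": "arm_command", "data": {"increments": [0,0,-15,0,0.8,0,0,-20,0,0.7,0,0,-30,0,0.4,0,0,-30,0,0,-10,0,-20,0,0,-20,0,-10,0,0,-10,0,0,0,0,0,0,0,0,0]}}

```text
clock: 7.78
position: [457.2, 8.1, 183.0]
eef_rot: [2.553, 1.83, 0.001]
force: [0.5, 0.3, 0.3]
grip_width: 62.4
```

```bash
python3 snap.py 6 wrist; python3 tab.py wrist6; python3 - <<'E'
from h import *
p,d,K,R,t=load("wrist6");a,b=260,120
cv2.imwrite("pics/w6z.png",cv2.resize(p[b:b+100,a:a+130],None,fx=6,fy=6,interpolation=cv2.INTER_CUBIC))
v,u=np.mgrid[0:215,0:640];dd=d[0:215];P=unproj(K,R,t,u,v,dd)
m=(P[...,2]>131)&(P[...,2]<150)&(dd>0)&(np.hypot(P[...,0]-450,P[...,1]-130)<60);q=P[m];print("bar",cv2.minAreaRect(q[:,:2].astype(np.float32)),np.median(q[:,2]))
E
```

```text
7.8333 [457.14214056   8.80386626 182.29518126] [-3.17748507e-02  3.36126882e-02  2.22991211e+00  1.09234926e-04
  8.78603384e-01  2.95565627e-01]
234 (472.5859069824219, 49.05140686035156) (26.010971069335938, 8.697896957397461) 75.00640106201172 ang -105.77711871002305
[[317, 327], [138, 165]]
bar ((450.1685791015625, 126.83082580566406), (10.031547546386719, 69.07241821289062), 12.959291458129883) 137.3567842885023
```

View pics/w6z.png

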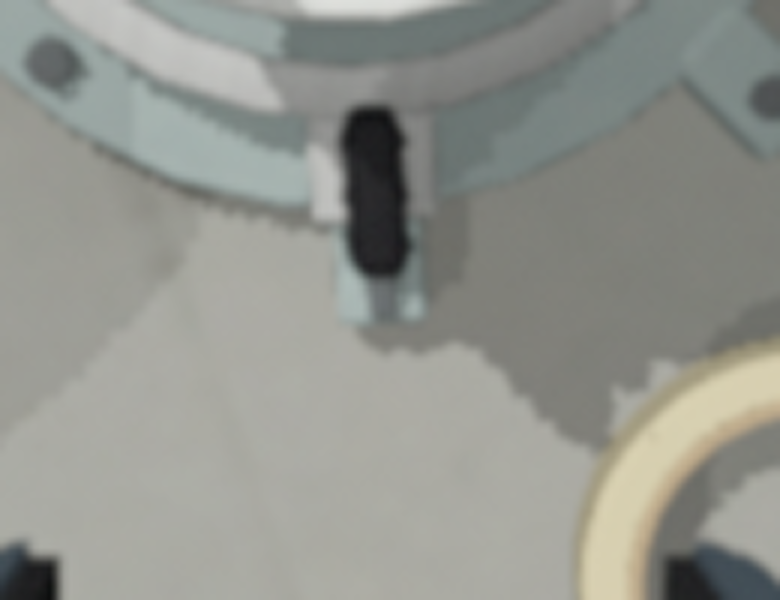

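Tab stands right over the bar mark (zoom (378,190), mark at (383,300)). Next I'll move to above the lid bar.

{"op": "arm_command", "data": {"increments": [28,-11,0,0,0,28,-11,0,0,0,28,-11,0,0,0,27,-11,0,0,0,0,0,0,-0.12,0,0,0,0,-0.12,0,0,0,0,-0.12,0,0,0,0,-0.12,0]}}

```text
clock: 8.5
position: [450.8, 129.3, 181.5]
eef_rot: [-2.035, -2.392, 0.003]
force: [0.0, 0.3, 0.3]
grip_width: 91.2
```

{"op": "arm_command", "data": {"increments": [0,0,0,-0.08,0,0,0,0,0,0,0,0,0,0,0,0,0,0,0,0,0,0,0,0,0,0,0,0,0,0,0,0,0,0,0,0,0,0,0,0]}}

```text
clock: 9.17
position: [451.5, 128.5, 182.9]
eef_rot: [1.948, 2.465, 0.0]
force: [0.1, 0.0, -0.3]
grip_width: 91.3
```

```bash
python3 snap.py 7 wrist side; python3 - <<'E'
from h import *
from plant import readout
from scipy.spatial.transform import Rotation as Ro
s=readout.sense();M=Ro.from_rotvec(s["eef_rot"]).as_matrix();print(np.degrees(np.arctan2(M[1,0],M[0,0])))
print("tool delta",M.T@(np.r_[450.5,128,119]-s["position"]))
E
```

```text
9.2667 [451.45170821 128.51484294 182.96564528] [ 2.27666322e-01  5.34629482e-02  2.20744941e+00  1.85885502e-05
  8.80602675e-01 -6.00038786e-03]
103.38743825835718
tool delta [-0.28138667 -1.05002157 63.96555998]
```

View pics/wrist7.png

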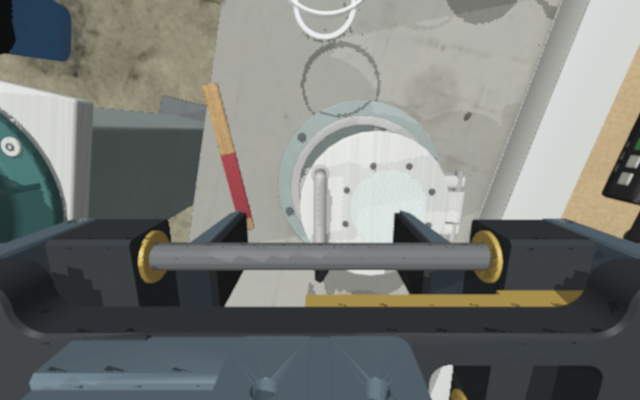

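View pics/side7.png

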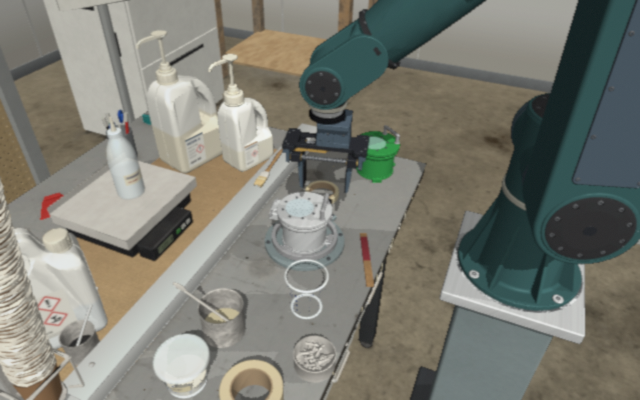

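Bar is centred and aligned (u≈320, v 170–270, between the fingers at 240 and 400). Descending, then closing.

{"op": "arm_command", "data": {"increments": [0,-1,10,0,0,0,0,12,0,0,0,0,12,0,0,0,0,10,0,0,0,0,10,0,0,0,0,7,0,0,0,0,3,0,0,0,0,0,0,0]}}

```text
clock: 9.93
position: [450.2, 128.2, 118.2]
eef_rot: [-1.947, -2.465, 0.001]
force: [-0.1, 0.1, -0.0]
grip_width: 91.1
```

{"op": "arm_command", "data": {"increments": [0,0,0,0,0.7,0,0,0,0,0.7,0,0,0,0,0.7,0,0,0,0,0.7,0,0,0,0,0.7,0,0,0,0,0.7,0,0,0,0,0.7,0,0,0,0,0.7]}}

```text
clock: 10.6
position: [450.5, 128.3, 119.0]
eef_rot: [1.947, 2.466, 0.0]
force: [-0.1, -0.1, -0.0]
grip_width: 40.9
```

```bash
python3 snap.py 8 wrist side; python3 - <<'E'
import cv2
p=cv2.imread("pics/side8.png")[140:260,250:390];cv2.imwrite("pics/s8z.png",cv2.resize(p,None,fx=5,fy=5,interpolation=cv2.INTER_CUBIC))
E
```

```text
10.7 [450.47933996 128.29363722 118.9698603 ] [ 2.27673550e-01  1.65700066e-01  2.23522171e+00  2.44929529e-05
  7.40620697e-01 -6.32149106e-03]
```

View pics/wrist8.png

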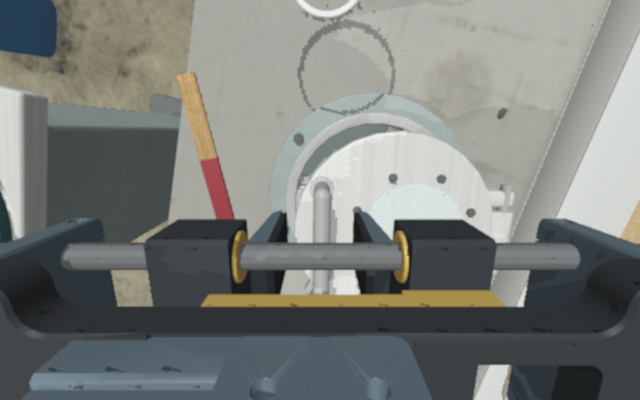

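View pics/s8z.png

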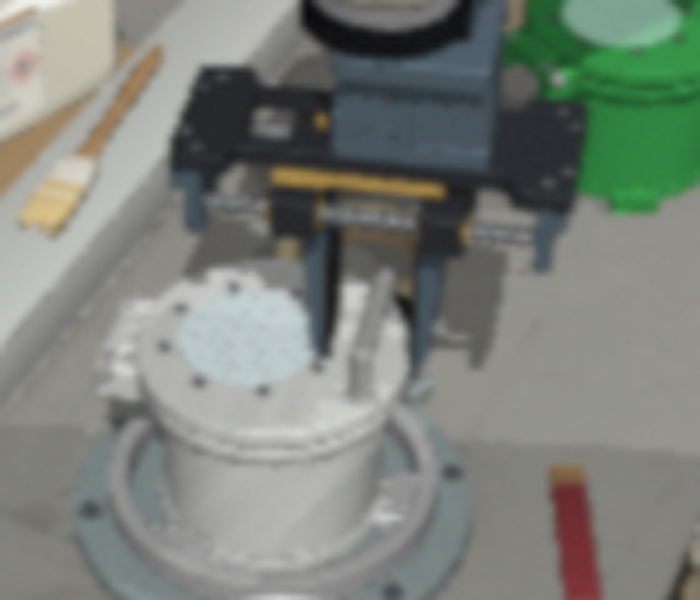

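{"op": "arm_command", "data": {"increments": [0,0,0,0,0.8,0,0,0,0,0.8,0,0,0,0,0.8,0,0,0,0,0.85,0,0,0,0,0.9,0,0,0,0,0.95,0,0,0,0,1,0,0,0,0,1]}}

```text
clock: 11.37
position: [450.7, 128.3, 119.0]
eef_rot: [1.947, 2.465, 0.001]
force: [3.3, 1.4, -2.3]
grip_width: 9.2
```

{"op": "arm_command", "data": {"increments": [0,0,0,0,1,0,0,0,0,1,0,0,0,0,1,0,0,0,0,1,0,0,0,0,1,0,0,0,0,1,0,0,0,0,1,0,0,0,0,1]}}

```text
clock: 12.03
position: [450.6, 128.3, 119.0]
eef_rot: [1.947, 2.466, 0.0]
force: [3.6, 0.6, -2.1]
grip_width: 9.2
```

{"op": "arm_command", "data": {"increments": [0,0.3,-1,0,1,0,0.3,-1,0,1,0,0.3,-1,0,1,0,0.3,-1,0,1,0,0.3,-1,0,1,0,0.3,-1,0,1,0,0.3,-1,0,1,0,0,0,0,1]}}

```text
clock: 12.7
position: [452.1, 128.7, 125.8]
eef_rot: [-1.947, -2.465, 0.001]
force: [0.4, -1.5, -11.5]
grip_width: 9.6
```

{"op": "arm_command", "data": {"increments": [0,0.3,-1,0,1,0,0.3,-1,0,1,0,0.3,-1,0,1,0,0.3,-1,0,1,0,0.3,-1,0,1,0,0,0,0,1,0,0,0,0,1,0,0,0,0,1]}}

```text
clock: 13.37
position: [454.2, 129.2, 131.2]
eef_rot: [1.947, 2.465, 0.0]
force: [-1.6, -2.9, -2.3]
grip_width: 9.6
```

```bash
python3 snap.py 9 wrist side; python3 - <<'E'
import cv2
p=cv2.imread("pics/side9.png")[140:260,250:390];cv2.imwrite("pics/s9z.png",cv2.resize(p,None,fx=5,fy=5,interpolation=cv2.INTER_CUBIC))
E
```

```text
13.4667 [454.06351765 129.12536721 131.02991694] [ 2.27715284e-01  1.48622428e-01  2.22468649e+00 -7.47634278e-05
  7.68092323e-01 -6.30644979e-03]
```

View pics/s9z.png

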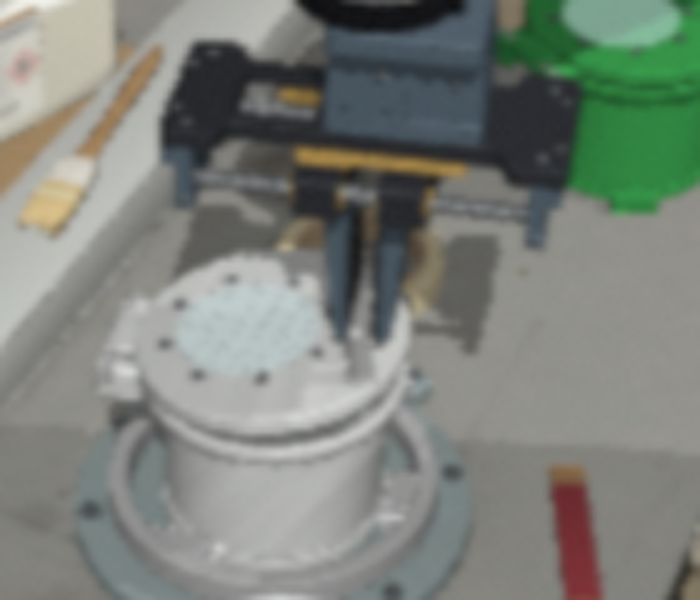

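Force climbed to 11.5 N and then fell to 2.3 N. A dark gap shows under the lid front and the pot is still seated. I'll lift the remaining ~10 mm.

{"op": "arm_command", "data": {"increments": [0,0.4,-1.5,0,1,0,0.4,-1.5,0,1,0,0.5,-1.5,0,1,0,0.5,-1.5,0,1,0,0.6,-1.5,0,1,0,0.6,-1.5,0,1,0,0.4,-1,0,1,0,0,0,0,1]}}

```text
clock: 14.13
position: [457.7, 130.0, 141.3]
eef_rot: [1.947, 2.465, 0.001]
force: [1.6, -2.0, -2.8]
grip_width: 9.4
```

{"op": "arm_command", "data": {"increments": [0,0,0,0,1,0,0,0,0,1,0,0,0,0,1,0,0,0,0,1,0,0,0,0,1,0,0,0,0,1,0,0,0,0,1,0,0,0,0,1]}}

```text
clock: 14.8
position: [457.3, 129.9, 141.0]
eef_rot: [1.947, 2.466, 0.0]
force: [2.4, -1.2, -3.6]
grip_width: 9.4
```

```bash
python3 snap.py 10 wrist side scene; python3 - <<'E'
from h import *
a=cv2.imread("pics/side10.png")[150:260,250:370];b=cv2.imread("pics/scene10.png")[150:260,250:370];cv2.imwrite("pics/m10z.png",cv2.resize(np.hstack([a,b]),None,fx=3.3,fy=3.3,interpolation=cv2.INTER_CUBIC))
# lid plane fit
for n in ("side10","scene10"):
    p,d,K,R,t=load(n);v,u=np.mgrid[0:400,0:640];P=unproj(K,R,t,u,v,d)
    yaw=np.radians(13);ex=np.array([np.cos(yaw),np.sin(yaw)]);L=(P[...,:2]-[498,139.5])@ex;W=(P[...,:2]-[498,139.5])@np.array([-ex[1],ex[0]])
    m=(d>0)&(L>-30)&(L<50)&(abs(W)<40)&(P[...,2]>100)&(P[...,2]<135)
    A=np.c_[L[m],W[m],np.ones(m.sum())];z=P[...,2][m]
    k=np.ones(len(z),bool)
    for _ in range(5):
        c=np.linalg.lstsq(A[k],z[k],rcond=None)[0];k=abs(A@c-z)<3
    print(n,"lid tilt",np.arctan(-c[0]),c,k.sum())
E
```

```text
14.95 [457.31913123 129.94747415 140.94332706] [ 2.27800704e-01  1.35851002e-01  2.21488931e+00  5.96642203e-05
  7.90762624e-01 -6.25828035e-03]
side10 lid tilt 0.1751166516764727 [-1.76928918e-01 -7.33058483e-03  1.25628768e+02] 630
scene10 lid tilt 0.17440143092409158 [-1.76191401e-01 -7.84157769e-03  1.26686020e+02] 468
```

View pics/m10z.png

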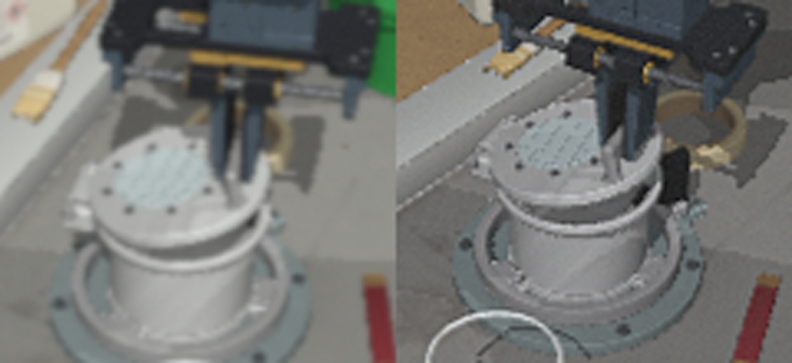

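Lid tilt is 0.175 rad in both views. The pot is seated, the tab is at its mark and the bar is still gripped, so I'm handing in.

```bash
python3 -c "
from plant import job
print(job.job_done())"
```

```text
the job is handed in; nothing more can be done
None
```

I turned the lock collar to its mark, broke the lid's seal, and handed the job in at about 15 s with the fingers still gripping the handle. No verdict is reported, so the results below are my own checks.

- **Collar:** I turned the tab clockwise from about 0.2 rad with the fingers loosely around it. The close-up afterwards showed it right over the bar mark, and the last picture still shows it there. By direction, the tab was measured at −105.8° and the mark at about −105°.
- **Seal:** I gripped the bar and lifted slowly along the lid's arc. The highest pull I read was 11.5 N, and it had dropped to about 2 N at the next reading, after the seal let go.
- **End state:** The lid's slope measured 0.175 rad in both fixed cameras, about 25 mm at the front edge. The arm was still, the fingers were shut on the bar at 9.4 mm, and the pot looked seated. I judged the pot's height and tilt by eye in the final pictures rather than measuring them.
- **Other things on the bench:** I saw no contact with the cup or the tape roll, but did not measure whether they moved.
- **Disagreement:** The wrist camera and the fixed cameras placed the pot's centre up to about 5 mm apart in y. I worked from a value in between, and both grasps fitted.

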